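# Load the tube into the press that has the square nest and stroke its lever

### The job

The twin bench press has a different nest fitted under each head: one is for square tube, the other a vee for round pipe. Lay the square tube flat and fully down in the square nest, lengthwise between its fences, let go of it, then pull that press's lever down to its stop and let it come back up. Leave the other lever alone and do not push the round pipe or the pipe elbow about.

Things in the scene. Friction and masses are not known exactly. Their poses are not given: they have to be found in the camera images.
- press: blue fixed twin press, base 240 (x) x 320 (y) x 16 mm; origin under its middle, x to the columns at the back. Stations at y = +100 mm (left) and -100 (right). Heads 64 mm wide overhang forward to x = -35 mm, 115 to 200 mm above the bench; too low for an upright gripper, lean it back to the robot. The 28 mm ram (x = +5 mm) hangs 102 mm up, 66 when the lever is down
- square_nest: aluminium nest for square tube, fixed on the left or right station, axes as the press; origin 16 mm above the bench. Floor 146 (x) x 66 (y) mm, 10 mm thick. Rising 14 mm above the floor: side fences 46 mm apart from x = -6 to 64 mm, back stop at x = 64; front lip at x = -64, 32 mm wide, 8 mm high. No fences from x = -64 to -6 mm: room for fingers
- seat (a point): point on the floor of the square nest in the middle of the place for the tube, 26 mm above the bench; axes as the nest. Tube fully home: its origin is here, its y axis along the nest's x, either way round
- vee_nest: brass vee nest for round pipe, fixed on the other station, same plate size; not to be used now
- tube: grey steel square tube offcut 40 x 120 x 40 mm, 3 mm wall, about 0.42 kg, lying on the bench at the left; origin in the middle of its underside, y along its 120 mm length, z up
- lever_left (a joint): hinge of the left station's lever, rad: 0 up at rest, 0.9 down at its stop; a spring brings it back (about 12 N at the handle)
- lever_right (a joint): the same for the right station's lever
- handle_left (a point): middle of the left lever's red handle, a level bar 20 mm thick and about 50 mm long, lying along the press's y, outboard of the head. At rest 285 mm above the bench; pulled down it runs forward and down on a circle of 170 mm about point pivot_left, to 145 mm above the bench
- handle_right (a point): the same for the right lever
- pivot_left (a point): point on the left lever's hinge axis in the same plane as the middle of the handle, 165 mm above the bench; the hinge axis is the press's y
- pivot_right (a point): the same for the right lever
- round_pipe: bystander: rusty round pipe offcut standing upright, 48 mm across, 70 mm high; origin under its middle
- elbow: bystander: rusty pipe elbow with a bright collar 72 x 69 x 42 mm; origin under its middle
Mind the look-alikes: they are no part of the job. Of the things that look like the tube, the middle-sized one is meant.

How it is judged:
By the outcome, as a careful person would: the job done as asked, in the order asked, and still so for the second after the job is handed in, with the robot touching nothing.
It also fails if it takes over 66 s, if anything falls off the work surface, if the arm or the gripper's body presses on something with over 40 N, if the wrist force passes 120 N, or if a joint passes its speed limit or range.

### The arm

A 6-joint arm with a two-finger parallel gripper is mounted at the origin on the work surface; the furniture and walls round the work are solid. World frame = base frame: x ahead of the robot, y to its left, z up, the work surface at z = 0. Lengths are in m, angles in rad, forces in N, time in s.
With the tool pointing down it reaches from about 0.35 to 0.85 m from the base axis. Payload 8.1 kg.
Tool frame: the origin (TCP) lies between the finger pads; the fingertips stand 22 mm ahead of it and the grasp point (between the pads) lies 3 mm ahead of it; z points along the fingers, y is the direction in which the jaws open and shut (so a half turn about z gives the same grasp; the last joint's range is limited). The gripper opens to 85 mm and grips with 20 to 120 N. Pads are 22 mm wide; open, the fingers measure 114 mm over their backs; the gripper's body (76 mm by 85 mm) begins 54 mm behind the grasp point. The pads swing forward as they close: fully open they stand 13 mm farther back than shut.
Start: joints at [1.259, 0.13, 1.488, -0, 1.523, -0.085], TCP at [0.135, 0.585, 0.253] pointing down, gripper open.
Joint ranges: [-2.96, 2.96], [-0.89, 2.26], [0.02, 2.5], [-1.34, 4.48], [0, 2.73], [-2.66, 2.66]. Speed limits (rad/s): [2.39, 2.39, 2.79, 3.14, 3.14, 3.14].

### API

Orientations are given as a 3x3 rotation matrix whose columns are the frame's x, y, z axes.
In Python, from workcell import bot gives the robot as it stands.
- The arm moves only by the shell command python3 -m pendant 'ROWS' [FORCE]. ROWS is text: rows parted by semicolons, each of 5 numbers parted by spaces: the shift along the world's x, y, z in units of 50 mm (1.0 is 50 mm), then the turn about the world's z in units of 5 degrees (1.0 is 5 degrees), then the finger opening in mm, from 0 to 85.4. In form: dx dy dz turn grip; .... A call has 1 to 8 rows; each row shifts and turns the commanded pose from where the row before left it; what a row does not reach is not made up. A row lasts 1/10 s, in which the tool goes at most 50 mm and 8.59 degrees, less where a joint would pass 70% of its speed; a pose out of reach is approached as far as the arm can. A call is refused whole if a number of a shift passes 1 or a number of a turn 1, either way. A call with a gripper value outside its range is refused whole. The fingers move at their own pace and stop on an object; FORCE is the grip in N (left out, the last holds). Time passes only in rows, so rows that do not move let the fingers close. It gives the time, the measured TCP pose, the force and the opening at its end, in the units of the state.
- bot.state(): the state, without advancing time (a new reading comes with each control period).
- bot.read_camera(name): name is "side" or "top" or "wrist"; returns the picture (420x560x3 uint8, blue, green, red); there is no depth.
- bot.camera_model(name): a dict with "K" (3x3 intrinsics, pixels), "R" (3x3) and "t" (3): a world point X has camera coordinates R X + t; the wrist camera has in their place "T_tool_cam" (4x4, takes a point from camera to tool coordinates, whose origin is the TCP and whose axes are the flange's). Camera axes: x right, y down, z forward; pixel columns grow to the right and rows downward; lengths in m; the calibration is good to about 2 mm. A picture is of the moment at which its call begins: read the wrist's pose just before it. camera_model takes no time and is no camera call.
- bot.finish_job(): hands the job in, once; it reports no verdict.
The state is a dict: "time": time; "qpos": joint angles; "joint_vel": joint speeds; "effort": joint torques, N m; "position": TCP position; "eef_rot": TCP orientation; "contact_force": force on the tool from outside, world axes, zero at the start; "ft_torque": the same for the moment, N m; "opening": finger opening in m.
Only numpy, scipy, OpenCV 4.12 (cv2) and the standard library are available. Lean on these libraries where they do the work, as an engineer would, in place of code of your own. Each camera call takes 0.05 s, during which the arm holds its last target.

## Working session

There is one attempt and no reset: what is moved stays moved. The work goes in short steps, Python scripts to look and compute and a shell command to move; the robot and the scene stay as the last step left them, time stands still between calls to the robot, and variables do not carry over. Pictures are saved under pics/ and viewed, and the job is handed in when it is done.

```bash
ls; mkdir -p pics; python3 - <<'E'
from workcell import bot
import cv2
print(bot.state())
for n in ["side","top","wrist"]:
    im=bot.read_camera(n); cv2.imwrite(f"pics/{n}0.png",im)
    print(n,bot.camera_model(n))
E
```

```text
pics
{'time': 0.0, 'qpos': array([ 1.25865128e+00,  1.31185852e-01,  1.48930129e+00, -1.21690677e-05,
        1.52299267e+00, -8.53949898e-02]), 'joint_vel': array([ 0.00107793, -0.00179482, -0.00036043,  0.00042959, -0.00114513,
        0.00018256]), 'effort': array([-1.46957147e-03, -5.69366598e+01, -5.00570011e+01, -2.26012726e-04,
        1.40061820e-02,  4.47768559e-05]), 'position': array([0.13470699, 0.58415157, 0.25221756]), 'eef_rot': array([[-9.74402256e-01,  2.24810854e-01, -5.67979501e-04],
       [ 2.24811522e-01,  9.74400606e-01, -1.79969677e-03],
       [ 1.48848200e-04, -1.88131693e-03, -9.99998219e-01]]), 'contact_force': array([-0.21262565,  0.52647672,  0.48487158]), 'ft_torque': array([0.02909779, 0.00176087, 0.00799436]), 'opening': 0.0853078464997346}
side {'K': array([[425.26934235,   0.        , 279.22733627],
       [  0.        , 425.26934235, 209.64023045],
       [  0.        ,   0.        ,   1.        ]]), 'R': array([[-0.99893923, -0.03979278, -0.0231723 ],
       [-0.00109881,  0.52367582, -0.85191692],
       [ 0.04603492, -0.85098776, -0.52316404]]),
[... 239 characters left out ...]
6, -0.99986887,  0.00408143],
       [-0.99473364, -0.01600422, -0.10123658],
       [ 0.10128863, -0.00247341, -0.99485401]]), 't': array([0.07616496, 0.5407328 , 1.26603195])}
wrist {'K': array([[366.22871525,   0.        , 275.22259509],
       [  0.        , 366.22871525, 211.40182485],
       [  0.        ,   0.        ,   1.        ]]), 'T_tool_cam': array([[ 3.41702744e-04, -9.57206245e-01, -2.89406440e-01,
         7.39891733e-02],
       [ 9.99999828e-01,  1.89422281e-04,  5.54191176e-04,
         1.61574993e-04],
       [-4.75655227e-04, -2.89406579e-01,  9.57206146e-01,
        -1.21399930e-01],
       [ 0.00000000e+00,  0.00000000e+00,  0.00000000e+00,
         1.00000000e+00]])}
```

View pics/side0.png

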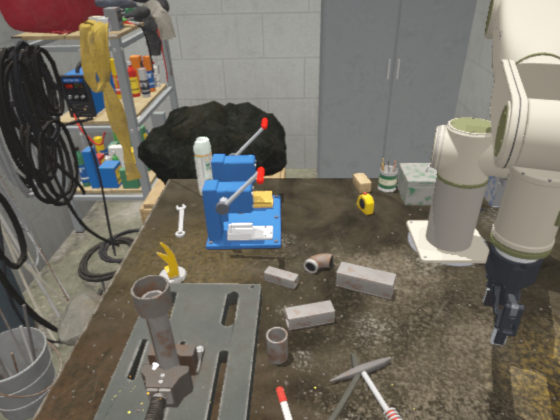

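View pics/top0.png

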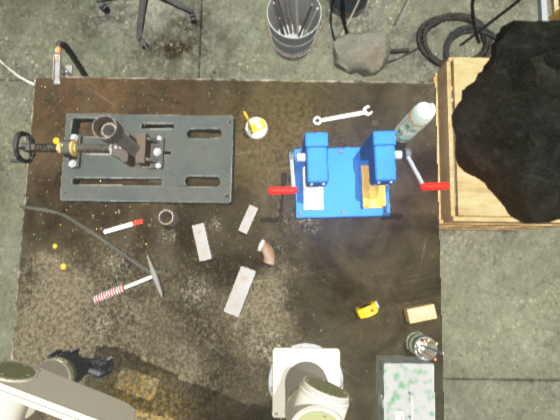

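View pics/wrist0.png

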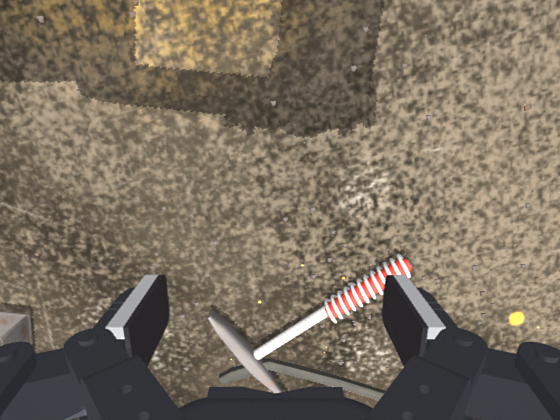

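```bash
cat > h.py <<'E'
import numpy as np, cv2
from workcell import bot
M={n:bot.camera_model(n) for n in ("side","top","wrist")}
def ray(n,uv,st=None):
    m=M[n]; d=np.linalg.inv(m["K"])@np.array([uv[0],uv[1],1.])
    if n!="wrist":
        return -m["R"].T@m["t"], m["R"].T@d
    T=m["T_tool_cam"]; R=st["eef_rot"]
    return st["position"]+R@T[:3,3], R@(T[:3,:3]@d)
def onz(n,uv,z,st=None):
    o,d=ray(n,uv,st); return o+d*(z-o[2])/d[2]
def tri(*rs):
    A=np.zeros((3,3));b=np.zeros(3)
    for o,d in rs:
        d=d/np.linalg.norm(d);P=np.eye(3)-np.outer(d,d);A+=P;b+=P@o
    X=np.linalg.solve(A,b)
    return X,[np.linalg.norm(np.cross(X-o,d/np.linalg.norm(d))) for o,d in rs]
def proj(n,X,st=None):
    m=M[n]
    if n=="wrist":
        T=m["T_tool_cam"]; Xt=st["eef_rot"].T@(np.asarray(X)-st["position"]); c=T[:3,:3].T@(Xt-T[:3,3])
    else: c=m["R"]@np.asarray(X)+m["t"]
    p=m["K"]@c; return p[:2]/p[2]
def rows(X,sh): return X
E
python3 - <<'E'
import cv2,numpy as np
t=cv2.imread('pics/top0.png');s=cv2.imread('pics/side0.png')
cv2.imwrite('pics/c_top.png',cv2.resize(t[195:325,150:300],None,fx=4.5,fy=4.5,interpolation=cv2.INTER_CUBIC))
cv2.imwrite('pics/c_side.png',cv2.resize(s[250:370,240:410],None,fx=4.5,fy=4.5,interpolation=cv2.INTER_CUBIC))
cv2.imwrite('pics/c_topp.png',cv2.resize(t[120:230,260:400],None,fx=5,fy=5,interpolation=cv2.INTER_CUBIC))
cv2.imwrite('pics/c_sidep.png',cv2.resize(s[110:255,195:295],None,fx=4,fy=4,interpolation=cv2.INTER_CUBIC))
E
```

```text
(no output)
```

View pics/c_top.png

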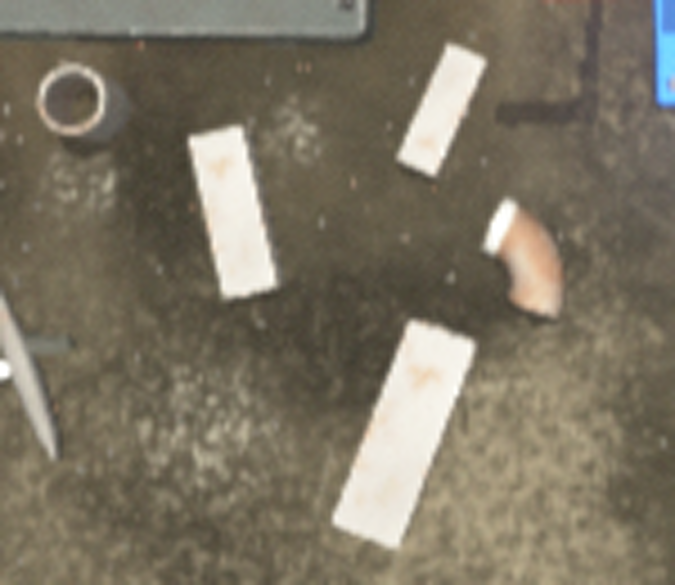

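View pics/c_side.png

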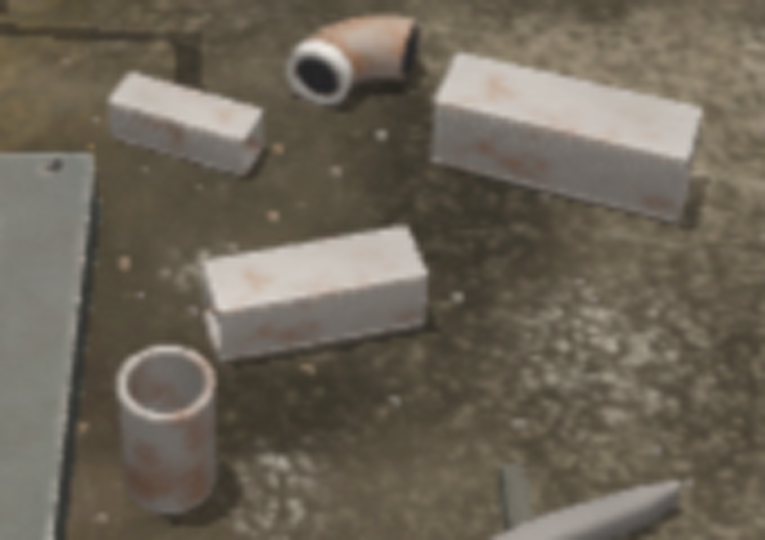

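View pics/c_topp.png

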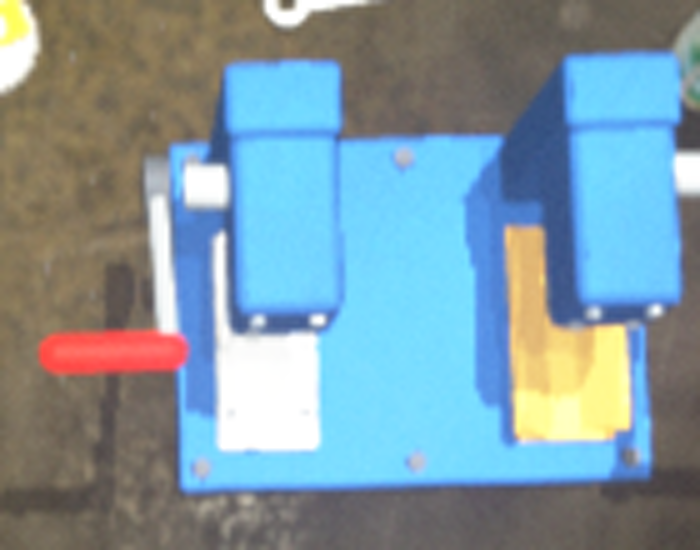

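View pics/c_sidep.png

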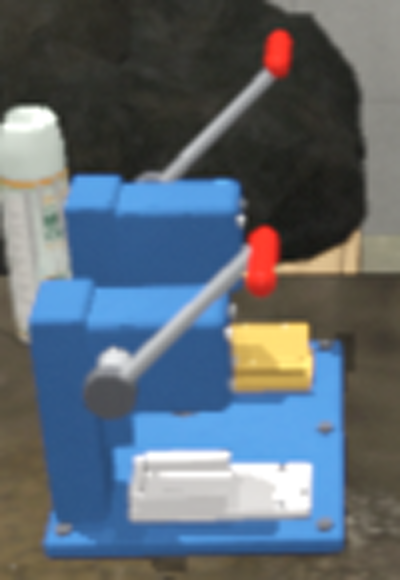

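```bash
python3 - <<'E'
from h import *
T=lambda p:(p[0]/4.5+150-.4,p[1]/4.5+195-.4)
S=lambda p:(p[0]/4.5+240-.4,p[1]/4.5+250-.4)
# tube mask
t=cv2.imread('pics/top0.png')
m=((t.min(2)>150)).astype(np.uint8)
c,_=cv2.findContours(m,0,2)
for k in c:
    if cv2.contourArea(k)>150:
        r=cv2.minAreaRect(k)
        if r[0][0]<300 and 190<r[0][1]<330:
            b=cv2.boxPoints(r); w=np.array([onz('top',p,.04)[:2] for p in b])
            e=[np.linalg.norm(w[i]-w[i-1]) for i in range(4)]
            print(np.round(r[0]),'ctr',w.mean(0).round(4),'edges',np.round(e,3)); 
            i=int(np.argmax(e)); d=w[i]-w[i-1]; print(' ang long',np.degrees(np.arctan2(d[1],d[0])).round(1)%180)
# triangulate mid tube top corners: top/side order: image left-top etc
tp=[(190,137),(242,126),(277,287),(222,299)]
sp=[(218,310),(203,263),(405,227),(428,272)]
for a,b in zip(tp,sp):
    print('tube corner',*[np.round(x,4) for x in tri(ray('top',T(a)),ray('side',S(b)))])
Tp=lambda p:(p[0]/5+260-.4,p[1]/5+120-.4); Sp=lambda p:(p[0]/4+195-.4,p[1]/4+110-.4)
fl=onz('top',Tp((183,492)),.016);fr=onz('top',Tp((650,480)),.016);bl=onz('top',Tp((170,142)),.016)
print('base',fl,fr,bl,np.linalg.norm(fl-fr),np.linalg.norm(fl-bl))
# triangulated FL and BL base top corners
print(tri(ray('top',Tp((183,492))),ray('side',Sp((345,541)))))
# nest front corners z=.026
a=onz('top',Tp((218,450)),.026);b=onz('top',Tp((319,450)),.026);print('nest front',a,b)
print('nest front-left tri',tri(ray('top',Tp((218,450))),ray('side',Sp((307,518)))))
# handle ends
print('handle mid onz.285',onz('top',Tp((114,352)),.285))
print(tri(ray('top',Tp((60,352))),ray('side',Sp((262,278)))),tri(ray('top',Tp((170,350))),ray('side',Sp((265,240)))))
E
```

```text
[239. 291.] ctr [0.2921 0.2174] edges [0.053 0.159 0.053 0.159]
 ang long 160.0
[145. 274.] ctr [0.3422 0.5248] edges [0.127 0.121 0.128 0.121]
 ang long 80.3
[201. 242.] ctr [0.4496 0.3469] edges [0.122 0.041 0.122 0.04 ]
 ang long 14.5
[248. 219.] ctr [0.527  0.1962] edges [0.032 0.095 0.032 0.095]
 ang long 157.0
tube corner [0.5038 0.3806 0.0373] [0.0001 0.0001]
tube corner [0.5129 0.3431 0.0354] [0.0004 0.0004]
tube corner [0.3965 0.3131 0.0361] [0.0012 0.0012]
tube corner [0.3867 0.3522 0.0396] [0.0007 0.0007]
base [0.53464331 0.03519183 0.016     ] [ 0.54784013 -0.27981983  0.016     ] [0.77578078 0.04696893 0.016     ] 0.315287970256571 0.2414248979369025
(array([0.53520858, 0.03486595, 0.00784889]), [np.float64(0.0002261549258383366), np.float64(0.0002261549258382623)])
nest front [0.56231544 0.012483   0.026     ] [ 0.56340911 -0.05520591  0.026     ]
nest front-left tri (array([0.56517584, 0.01173339, 0.01351566]), [np.float64(0.0013593800788460682), np.float64(0.001359380078846109)])
handle mid onz.285 [0.58354543 0.08413579 0.285     ]
(array([0.58273962, 0.11316642, 0.28515667]), [np.float64(0.000299645306860512), np.float64(0.0002996453068601481)]) (array([0.58508997, 0.0540109 , 0.2845471 ]), [np.float64(0.00011357461256831673), np.float64(0.0001135746125680809)])
```

Candidates for the tube, in the top view: the small one at (248,219) is about 95 mm long. The one at (202,242) is 122 x 40 mm and the large one at (240,291) is about 159 mm. The middle one at (202,242) is the tube, and the side view shows it at (310,314). The white aluminium square nest is under the left head at top (314,185). The brass vee is on the right. Next I'll move over the tube for a close crop.

```bash
python3 -m pendant '0.56 -0.63 0 0.7 85; 0.56 -0.63 0 0.7 85; 0.56 -0.63 0 0.7 85; 0.56 -0.63 0 0.7 85; 0.56 -0.63 0 0.7 85; 0.56 -0.63 0 0.7 85; 0.56 -0.63 0 0.7 85; 0.56 -0.63 0 0.6 85' 60 && python3 -m pendant '0 0 0 0 85; 0 0 0 0 85'
python3 - <<'E'
from h import *
s=bot.state(); im=bot.read_camera('wrist'); cv2.imwrite('pics/w1.png',im); np.save('w1.npy',s,allow_pickle=True)
print(s['position'],s['eef_rot'])
E
```

```text
time: 0.95
position: [0.3596, 0.3311, 0.2531]
eef_rot: [[-0.967, -0.253, -0.0], [-0.253, 0.967, -0.0], [0.0, -0.0, -1.0]]
contact_force: [-0.3, 0.4, 0.3]
opening: 0.0851
time: 1.15
position: [0.3593, 0.332, 0.2531]
eef_rot: [[-0.969, -0.247, -0.001], [-0.247, 0.969, 0.0], [0.001, 0.0, -1.0]]
contact_force: [-0.8, 0.6, 0.2]
opening: 0.0849
[0.35927296 0.33197398 0.25306538] [[-9.68912907e-01 -2.47401441e-01 -5.53122311e-04]
 [-2.47401482e-01  9.68913054e-01  4.86998681e-06]
 [ 5.34722586e-04  1.41561872e-04 -9.99999847e-01]]
```

View pics/w1.png

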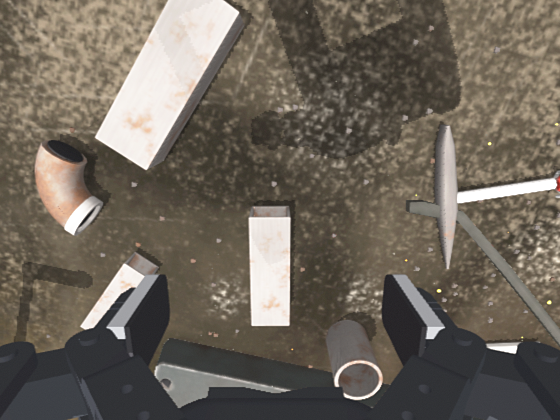

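```bash
python3 - <<'E'
from h import *
s=np.load('w1.npy',allow_pickle=True).item()
im=cv2.imread('pics/w1.png')
m=(im.min(2)>150).astype(np.uint8); m[:,:230]=0;m[:,310:]=0
c,_=cv2.findContours(m,0,2); k=max(c,key=cv2.contourArea); r=cv2.minAreaRect(k); b=cv2.boxPoints(r); print(r)
for z in (.036,.04,.044):
    w=np.array([onz('wrist',p,z,s)[:2] for p in b]); e=[np.linalg.norm(w[i]-w[i-1]) for i in range(4)]
    i=int(np.argmax(e)); d=w[i]-w[i-1]
    print(z,w.mean(0),np.round(e,4),np.degrees(np.arctan2(d[1],d[0]))%180)
print(b)
# two-view height of centre of top face
t=cv2.imread('pics/top0.png');m=(t.min(2)>150).astype(np.uint8);c,_=cv2.findContours(m,0,2)
for k in c:
    q=cv2.minAreaRect(k)
    if abs(q[0][0]-201)<4 and abs(q[0][1]-242)<4 and cv2.contourArea(k)>150: print(tri(ray('top',q[0]),ray('wrist',r[0],s)))
cv2.imwrite('pics/w1c.png',cv2.resize(im[190:340,220:320],None,fx=4,fy=4))
E
```

```text
((269.5, 271.0), (108.0, 41.0), 90.0)
0.036 [0.45210714 0.35017193] [0.1208 0.0398 0.1208 0.0437] 13.15757996332934
0.04 [0.45016423 0.34974392] [0.1193 0.0393 0.1193 0.0432] 13.157579963329312
0.044 [0.44822132 0.34931592] [0.1179 0.0388 0.1179 0.0426] 13.15757996332934
[[249. 217.]
 [290. 217.]
 [290. 325.]
 [249. 325.]]
(array([0.44962554, 0.34875987, 0.03490337]), [np.float64(0.0008576379583367236), np.float64(0.0008576379583367482)])
```

View pics/w1c.png

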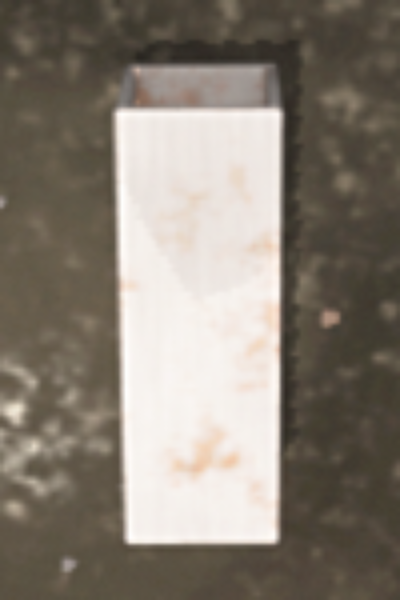

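The close crop shows the middle-sized tube, with its open near end at crop row 85. It is aligned with the jaws and its centre is at (0.450, 0.349). I'll grip it 16 mm from the near end.

```bash
python3 -m pendant '0.24 0.03 -0.77 0 75; 0.24 0.03 -0.77 0 75; 0.24 0.03 -0.77 0 75; 0.24 0.03 -0.77 0 75; 0 0 -0.4 0 75; 0 0 -0.4 0 75; 0 0 -0.3 0 75; 0 0 -0.28 0 75' 60 && python3 -m pendant '0 0 0 0 75; 0 0 0 0 75'
python3 - <<'E'
from h import *
s=bot.state(); im=bot.read_camera('wrist'); cv2.imwrite('pics/w2.png',im); print(s['position'])
E
```

```text
time: 2.0
position: [0.406, 0.3396, 0.0293]
eef_rot: [[-0.968, -0.252, -0.0], [-0.252, 0.968, -0.0], [0.0, 0.0, -1.0]]
contact_force: [-0.4, 0.2, 0.3]
opening: 0.0749
time: 2.2
position: [0.4068, 0.3391, 0.0306]
eef_rot: [[-0.968, -0.251, 0.0], [-0.251, 0.968, 0.0], [-0.0, 0.0, -1.0]]
contact_force: [0.2, -0.4, -0.1]
opening: 0.075
[0.40683101 0.33907326 0.03063137]
```

View pics/w2.png

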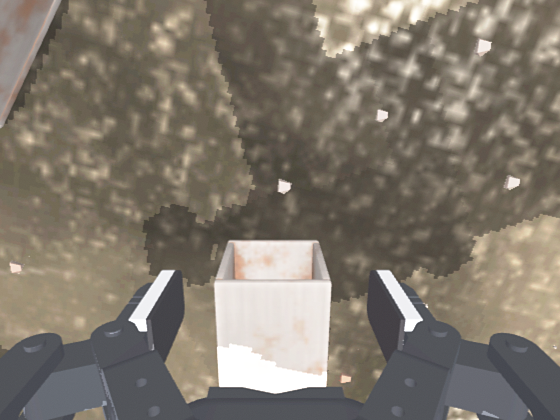

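The tube's end (columns 216–331) is centred between the pads (columns 182 and 369). Closing now.

```bash
python3 -m pendant '0 0 0 0 30; 0 0 0 0 30; 0 0 0 0 30; 0 0 0 0 30; 0 0 0 0 30; 0 0 0 0 30' 110 && python3 -m pendant '0 0 0.1 0 30; 0 0 0.2 0 30; 0 0 0.3 0 30; 0 0 0.4 0 30; 0 0 0.5 0 30; 0 0 0.5 0 30; 0 0 0.4 0 30; 0 0 0.3 0 30'
python3 - <<'E'
from h import *
s=bot.state(); print(s['position'],s['contact_force'],s['ft_torque'],s['opening'])
for n in('side','wrist'): cv2.imwrite(f'pics/{n}3.png',bot.read_camera(n))
a=cv2.imread('pics/side3.png')[140:390,250:560];cv2.imwrite('pics/side3c.png',cv2.resize(a,None,fx=2.4,fy=2.4))
E
```

```text
time: 2.85
position: [0.4077, 0.3392, 0.0316]
eef_rot: [[-0.968, -0.25, 0.002], [-0.25, 0.968, 0.001], [-0.002, 0.001, -1.0]]
contact_force: [-2.1, -0.9, 7.2]
opening: 0.0389
time: 3.65
position: [0.4075, 0.339, 0.1682]
eef_rot: [[-0.968, -0.25, 0.002], [-0.25, 0.968, 0.002], [-0.003, 0.001, -1.0]]
contact_force: [0.5, -0.2, -3.3]
opening: 0.0381
[0.40747164 0.33903246 0.16820114] [ 0.45367733 -0.16206753 -3.28643058] [-0.07187936  0.09860958 -0.03197412] 0.03814244051875164
```

View pics/side3c.png

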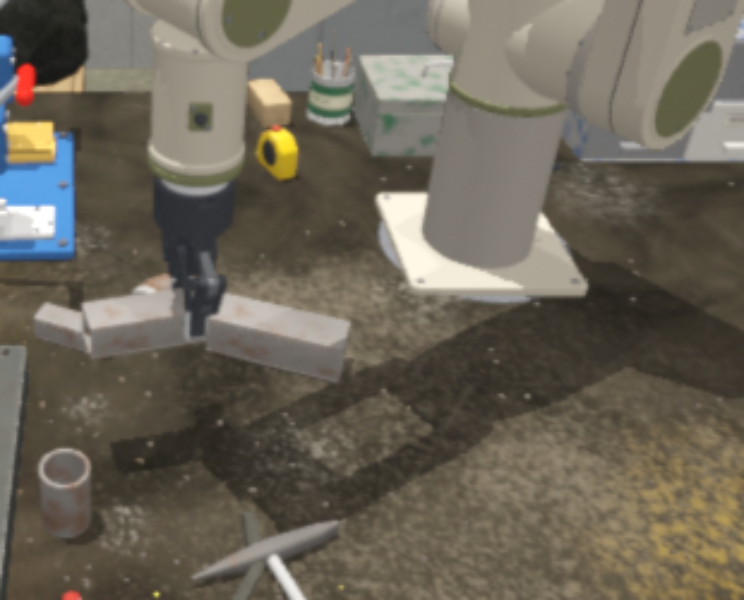

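View pics/wrist3.png

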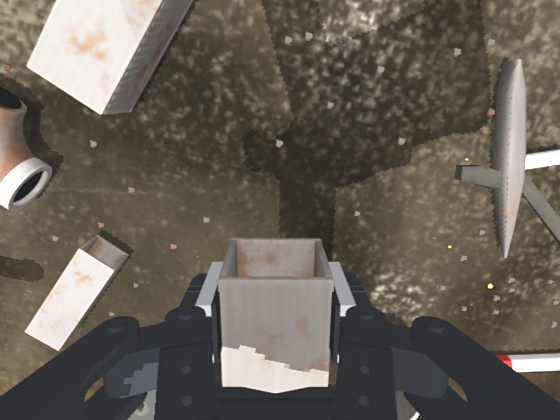

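The tube is held level: in the wrist view its near end is at rows 240–280, the same as before the lift. Next I'll refine the nest position from the first top and side pictures.

```bash
python3 - <<'E'
import cv2
t=cv2.imread('pics/top0.png');s=cv2.imread('pics/side0.png')
g=lambda im:cv2.convertScaleAbs(im,alpha=1,beta=0)
a=t[160:222,292:332]; a=cv2.convertScaleAbs(a,alpha=0.9,beta=0)
import numpy as np
a=(255*(t[160:222,292:332]/255.)**3).astype('uint8')
cv2.imwrite('pics/n_top.png',cv2.resize(a,None,fx=9,fy=9,interpolation=cv2.INTER_CUBIC))
a=(255*(s[215:252,200:288]/255.)**2.5).astype('uint8')
cv2.imwrite('pics/n_side.png',cv2.resize(a,None,fx=9,fy=9,interpolation=cv2.INTER_CUBIC))
E
```

```text
(no output)
```

View pics/n_top.png

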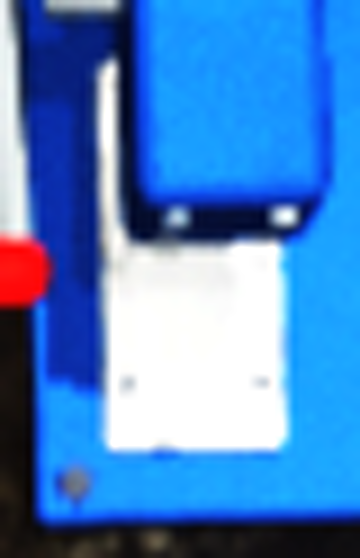

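View pics/n_side.png

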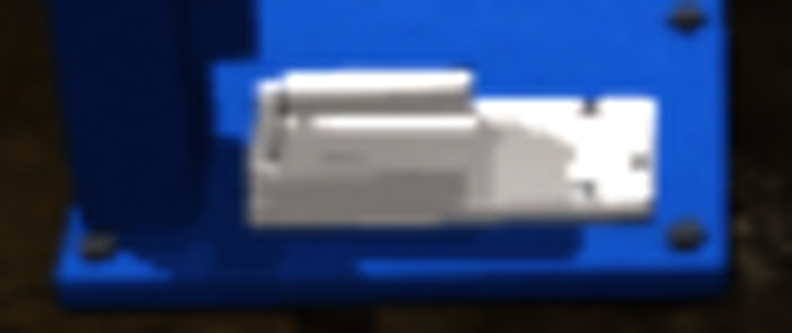

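```bash
python3 - <<'E'
from h import *
T=lambda p:((p[0]+.5)/9-.5+292,(p[1]+.5)/9-.5+160); S=lambda p:((p[0]+.5)/9-.5+200,(p[1]+.5)/9-.5+215)
for n,a,b in (('FL',(103,450),(652,207)),('FR',(287,450),(656,98)),('baseFL',(40,522),(726,272))):
    print(n,tri(ray('top',T(a)),ray('side',S(b))), onz('side',S(b),.016 if n=='baseFL' else .026),onz('top',T(a),.016 if n=='baseFL' else .026))
print('left edge dir',onz('top',T((106,300)),.026))
print('fence left outer top', onz('top',T((98,70)),.040),onz('top',T((98,230)),.040))
print('right edge', onz('top',T((287,260)),.026))
print('near fence top front inner/outer z.04',onz('side',S((475,116)),.04),onz('side',S((476,130)),.04))
print('far fence top front inner/outer z.04',onz('side',S((472,94)),.04),onz('side',S((472,72)),.04))
print('base near edge side',onz('side',S((60,275)),.016),onz('side',S((726,272)),.016))
E
```

```text
FL (array([0.56362426, 0.01282941, 0.02053156]), [np.float64(0.0005122625770759961), np.float64(0.0005122625770759441)]) [0.56354474 0.02044959 0.026     ] [0.56245452 0.01315455 0.026     ]
FR (array([ 0.56521762, -0.05586319,  0.02162265]), [np.float64(0.001120924890194931), np.float64(0.0011209248901949116)]) [ 0.56585654 -0.04951239  0.026     ] [ 0.56356146 -0.05535417  0.026     ]
baseFL (array([0.53690582, 0.03558646, 0.00862164]), [np.float64(4.334185523616603e-05), np.float64(4.334185523609959e-05)]) [0.53640724 0.04562069 0.016     ] [0.53613647 0.03588337 0.016     ]
left edge dir [0.61893388 0.01260071 0.026     ]
fence left outer top [0.70319221 0.01726171 0.04      ] [0.64282835 0.01664586 0.04      ]
right edge [ 0.63518476 -0.05501695  0.026     ]
near fence top front inner/outer z.04 [ 0.62956764 -0.01641736  0.04      ] [ 0.62835478 -0.00737432  0.04      ]
far fence top front inner/outer z.04 [ 0.63202711 -0.03083173  0.04      ] [ 0.63341648 -0.04550996  0.04      ]
base near edge side [0.77220896 0.04935442 0.016     ] [0.53640724 0.04562069 0.016     ]
```

```bash
python3 -m pendant '0 0 0.5 0 30; 0 -0.3 0.5 0 30; 0.06 -0.6 0.3 -0.2 30; 0.06 -0.7 0.3 -0.2 30; 0.06 -0.7 0.3 -0.2 30; 0.06 -0.7 0.3 -0.2 30; 0.06 -0.7 0.3 -0.2 30; 0.06 -0.7 0.3 -0.2 30' && python3 -m pendant '0.1 -0.7 0 -0.25 30; 0.1 -0.7 0 -0.25 30; 0.1 -0.7 0 -0.25 30; 0.1 -0.7 0 -0.25 30; 0.1 -0.7 0 -0.2 30; 0.1 -0.7 0 -0.2 30; 0.1 -0.7 0 -0.1 30; 0 -0.5 0 0 30' && python3 -m pendant '0 -0.3 0 0 30; 0 0 0 0 30; 0 0 0 0 30; 0 0 0 0 30'
python3 - <<'E'
from h import *
s=bot.state(); im=bot.read_camera('wrist'); cv2.imwrite('pics/w4.png',im); np.save('w4.npy',s,allow_pickle=True)
print(s['position'],s['eef_rot'])
E
```

```text
time: 4.55
position: [0.4243, 0.1172, 0.3047]
eef_rot: [[-0.989, -0.147, -0.002], [-0.147, 0.989, -0.0], [0.002, -0.0, -1.0]]
contact_force: [1.1, 0.2, -1.8]
opening: 0.0383
time: 5.35
position: [0.4595, -0.1533, 0.3038]
eef_rot: [[-1.0, -0.016, -0.002], [-0.016, 1.0, 0.0], [0.002, 0.0, -1.0]]
contact_force: [0.4, 0.1, -2.8]
opening: 0.0386
time: 5.75
position: [0.4599, -0.1653, 0.3051]
eef_rot: [[-1.0, -0.019, -0.0], [-0.019, 1.0, 0.001], [0.0, 0.001, -1.0]]
contact_force: [1.2, 0.7, -2.0]
opening: 0.0389
[ 0.45992189 -0.16526265  0.30508261] [[-9.99825841e-01 -1.86608443e-02 -2.44589907e-04]
 [-1.86609790e-02  9.99825712e-01  5.60346684e-04]
 [ 2.34090736e-04  5.64813382e-04 -9.99999813e-01]]
```

View pics/w4.png

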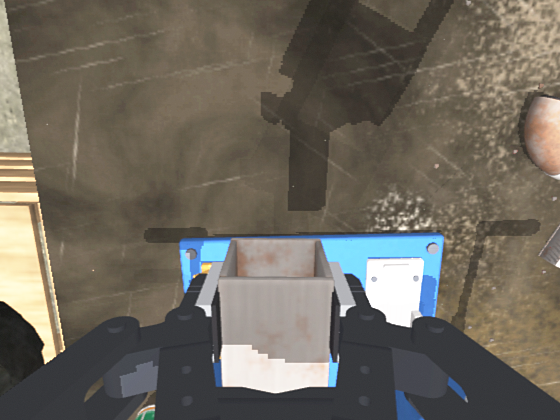

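The view shows the whole front edge of the base, from (182,240) to (441,236), and the nest front at (368–423, 258–325), right of the tube. I'll take a second view from farther forward.

```bash
python3 -m pendant '0.3 0 0.3 0 30; 0.5 0 0.3 0 30; 0.5 0 0.1 0 30; 0.3 0 0 0 30; 0 0 0 0 30; 0 0 0 0 30'
python3 - <<'E'
from h import *
s=bot.state(); im=bot.read_camera('wrist'); cv2.imwrite('pics/w5.png',im); np.save('w5.npy',s,allow_pickle=True)
print(s['position'],s['eef_rot'])
a=(255*(im[130:310,350:480]/255.)**1.8).astype('uint8')
cv2.imwrite('pics/w5c.png',cv2.resize(a,None,fx=4,fy=4,interpolation=cv2.INTER_CUBIC)[:600])
im=cv2.imread('pics/w4.png');a=(255*(im[220:350,350:460]/255.)**1.8).astype('uint8')
cv2.imwrite('pics/w4c.png',cv2.resize(a,None,fx=4,fy=4,interpolation=cv2.INTER_CUBIC))
E
```

```text
time: 6.4
position: [0.5396, -0.1655, 0.3399]
eef_rot: [[-1.0, -0.019, -0.001], [-0.019, 1.0, 0.0], [0.001, 0.0, -1.0]]
contact_force: [0.4, -0.5, -2.6]
opening: 0.0387
[ 0.53960605 -0.16548521  0.33985316] [[-9.99819044e-01 -1.89849665e-02 -1.20447282e-03]
 [-1.89854435e-02  9.99819686e-01  3.85826407e-04]
 [ 1.19693073e-03  4.08624040e-04 -9.99999200e-01]]
```

View pics/w5.png

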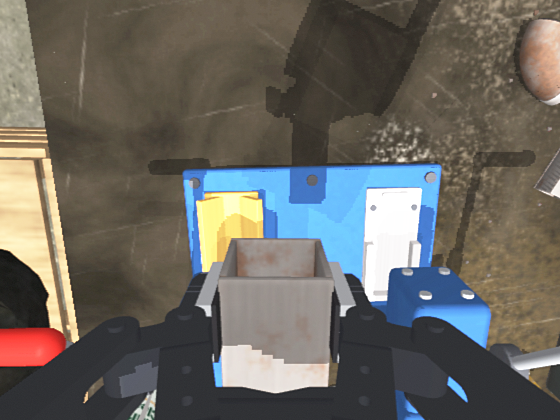

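View pics/w5c.png

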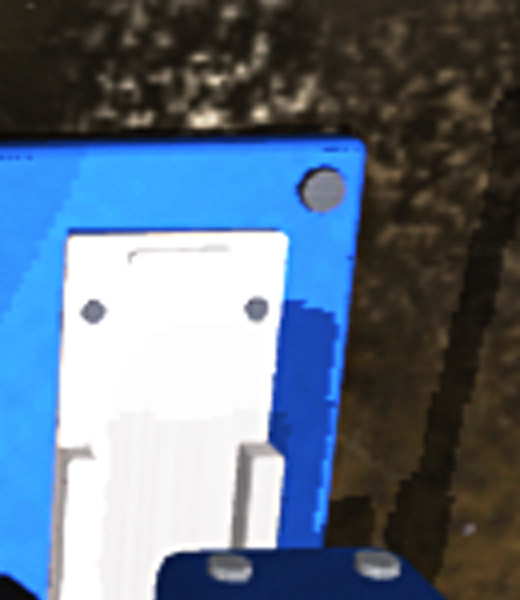

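View pics/w4c.png

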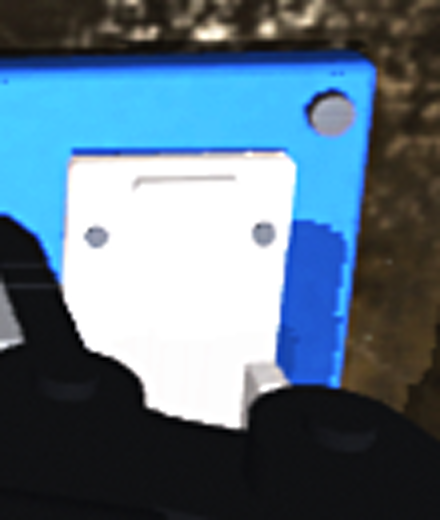

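```bash
python3 - <<'E'
from h import *
s4=np.load('w4.npy',allow_pickle=True).item();s5=np.load('w5.npy',allow_pickle=True).item()
A=lambda p:((p[0]+.5)/4-.5+350,(p[1]+.5)/4-.5+130); B=lambda p:((p[0]+.5)/4-.5+350,(p[1]+.5)/4-.5+220)
for n,a,b in (('scrR',(92,311),(96,236)),('scrL',(257,309),(263,234)),('plR',(68,232),(71,153)),('plL',(288,234),(294,156)),('baseL',(363,141),(374,63)),('fenceL front inner top',(250,445),(250,367))):
    print(n,*[np.round(x,4) for x in tri(ray('wrist',A(a),s5),ray('wrist',B(b),s4))])
o5=lambda p,z:onz('wrist',A(p),z,s5).round(4)
for z in (.026,.022): print(z,'plate',o5((68,232),z),o5((288,234),z),'screws',o5((92,311),z),o5((257,309),z))
for z in (.04,.036): print(z,'fence top R outer/inner',o5((67,452),z),o5((95,452),z),'L inner/outer',o5((250,448),z),o5((283,455),z),'further L outer',o5((281,540),z),'inner',o5((247,540),z))
print('base L',o5((363,143),.016),'base R',onz('wrist',(185,172),.016,s5))
E
```

```text
scrR [ 0.5889 -0.0437  0.0276] [0.0001 0.0001]
scrL [0.5873 0.0068 0.0276] [0.0002 0.0002]
plR [ 0.5665 -0.0508  0.0172] [0. 0.]
plL [0.5655 0.0166 0.019 ] [0.0003 0.0003]
baseL [0.5369 0.0382 0.0143] [0.0002 0.0002]
fenceL front inner top [0.6307 0.0079 0.0314] [0.001 0.001]
0.026 plate [ 0.5645 -0.0531  0.026 ] [0.5639 0.014  0.026 ] screws [ 0.5894 -0.0434  0.026 ] [0.5878 0.0076 0.026 ]
0.022 plate [ 0.5654 -0.052   0.022 ] [0.5648 0.0156 0.022 ] screws [ 0.5905 -0.0422  0.022 ] [0.5889 0.0092 0.022 ]
0.04 fence top R outer/inner [ 0.6308 -0.0507  0.04  ] [ 0.6306 -0.0421  0.04  ] L inner/outer [0.6284 0.0056 0.04  ] [0.6305 0.016  0.04  ] further L outer [0.6591 0.0192 0.04  ] inner [0.6593 0.0086 0.04  ]
0.036 fence top R outer/inner [ 0.6323 -0.0496  0.036 ] [ 0.6322 -0.0409  0.036 ] L inner/outer [0.6299 0.0072 0.036 ] [0.632  0.0178 0.036 ] further L outer [0.6609 0.021  0.036 ] inner [0.6611 0.0102 0.036 ]
base L [0.5372 0.0373 0.016 ] base R [ 0.55142399 -0.27565885  0.016     ]
```

```bash
python3 - <<'E'
from h import *
s5=np.load('w5.npy',allow_pickle=True).item()
for p in((390,272),(470,270),(406,271),(445,271)): print(onz('wrist',p,.2,s5).round(4))
E
python3 -m pendant '-0.4 0.1 0 0 30; -0.5 0.5 0 0.04 30; -0.5 0.6 0 0.04 30; -0.4 0.6 -0.1 0.04 30; -0.2 0.6 -0.2 0.04 30; 0 0.4 -0.3 0.04 30; 0 0.12 -0.5 0.04 30; 0 0 -0.6 0 30' && python3 -m pendant '0 0 -0.6 0 30; 0 0 -0.7 0 30; 0 0 -0.7 0 30; 0 0 -0.6 0 30; 0 0 -0.4 0 30; 0 0 -0.3 0 30; 0 0 0 0 30; 0 0 0 0 30'
```

```text
[ 0.5924 -0.074   0.2   ]
[ 0.5895 -0.0115  0.2   ]
[ 0.5913 -0.0615  0.2   ]
[ 0.5908 -0.0309  0.2   ]
time: 7.25
position: [0.4397, -0.0193, 0.2558]
eef_rot: [[-0.999, -0.04, 0.004], [-0.04, 0.999, -0.0], [-0.003, -0.0, -1.0]]
contact_force: [1.1, -0.3, -2.7]
opening: 0.0382
time: 8.05
position: [0.4396, -0.0204, 0.0908]
eef_rot: [[-0.999, -0.038, 0.0], [-0.038, 0.999, -0.0], [-0.0, -0.0, -1.0]]
contact_force: [-0.1, 0.1, -3.1]
opening: 0.0384
```

```bash
python3 - <<'E'
from h import *
s5=np.load('w5.npy',allow_pickle=True).item()
for p in((390,270),(470,268)): print('bot',onz('wrist',p,.115,s5).round(4))
for p in((388,310),(488,306)): print('top',onz('wrist',p,.2,s5).round(4))
for n in('side','top','wrist'): cv2.imwrite(f'pics/{n}6.png',bot.read_camera(n))
print(bot.state()['position'])
a=cv2.imread('pics/side6.png')[100:290,180:400];cv2.imwrite('pics/side6c.png',cv2.resize(a,None,fx=3.1,fy=3.1,interpolation=cv2.INTER_CUBIC))
E
```

```text
bot [ 0.6313 -0.0441  0.115 ]
bot [0.6275 0.0386 0.115 ]
top [ 0.6263 -0.0719  0.2   ]
top [0.6211 0.0086 0.2   ]
[ 0.44083001 -0.02055844  0.09181427]
```

View pics/side6c.png

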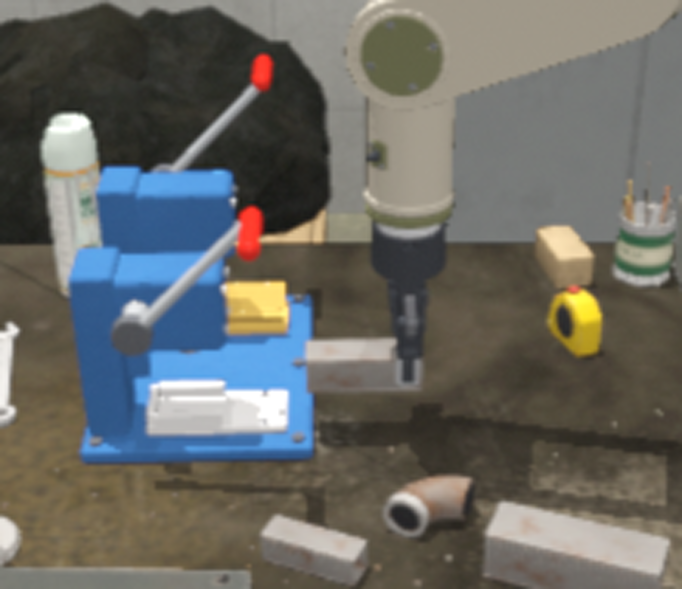

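View pics/wrist6.png

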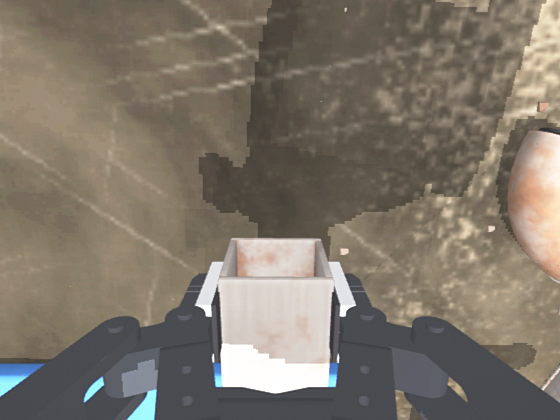

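The tube is level and lined up in front of the nest; in the side crop its far end is at (306,365). The head's front face is at x ≈ 0.625. I'll slide it in slowly over the lip.

```bash
python3 -m pendant '0.3 0 -0.1 0 30; 0.4 0.03 -0.1 0 30; 0.4 0 -0.04 0 30; 0.4 0 0 0 30; 0.4 0 0 0 30; 0.4 0 0 0 30; 0.24 0 0 0 30; 0.1 0 0 0 30' && python3 -m pendant '0 0 0 0 30; 0 0 0 0 30'
python3 - <<'E'
from h import *
print(bot.state()['position'],bot.state()['contact_force'])
for n in('side','top'): cv2.imwrite(f'pics/{n}7.png',bot.read_camera(n))
a=cv2.imread('pics/side7.png')[100:270,180:340];cv2.imwrite('pics/side7c.png',cv2.resize(a,None,fx=3.5,fy=3.5,interpolation=cv2.INTER_CUBIC))
a=cv2.imread('pics/top7.png')[130:230,260:360];cv2.imwrite('pics/top7c.png',cv2.resize(a,None,fx=5,fy=5,interpolation=cv2.INTER_CUBIC))
E
```

```text
time: 9.0
position: [0.5736, -0.019, 0.0794]
eef_rot: [[-0.999, -0.039, 0.002], [-0.039, 0.999, -0.0], [-0.002, -0.0, -1.0]]
contact_force: [-0.2, 0.3, -2.3]
opening: 0.0383
time: 9.2
position: [0.5714, -0.0188, 0.0784]
eef_rot: [[-0.999, -0.039, -0.0], [-0.039, 0.999, 0.0], [0.0, 0.0, -1.0]]
contact_force: [0.8, 1.1, -2.5]
opening: 0.0385
[ 0.57143709 -0.01882111  0.07839005] [ 0.78020859  1.12365958 -2.53169302]
```

View pics/side7c.png

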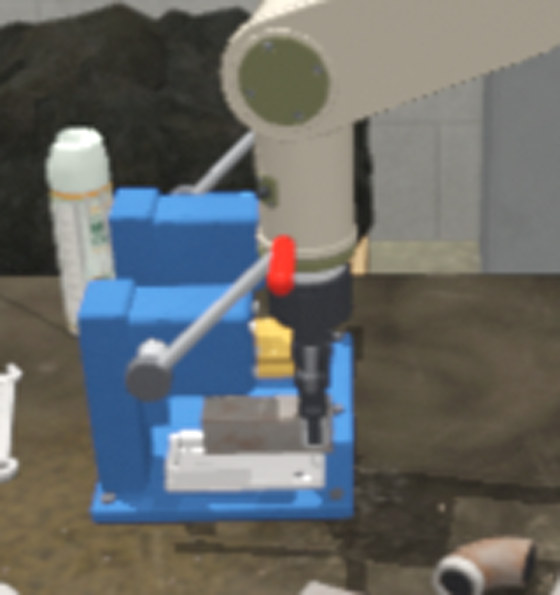

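View pics/top7c.png

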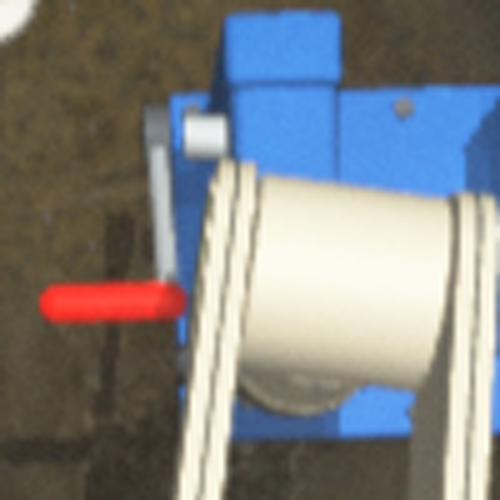

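```bash
python3 -m pendant '0 0 -0.08 0 30; 0 0 -0.08 0 30; 0 0 -0.06 0 30; 0 0 0 0 30' 
python3 - <<'E'
from h import *
s=bot.state();print(s['position'],s['contact_force'],s['ft_torque'])
cv2.imwrite(f'pics/side8.png',bot.read_camera('side'))
a=cv2.imread('pics/side8.png')[190:260,200:300];cv2.imwrite('pics/side8c.png',cv2.resize(a,None,fx=7,fy=7,interpolation=cv2.INTER_CUBIC))
E
```

```text
time: 9.7
position: [0.5712, -0.0188, 0.0664]
eef_rot: [[-0.999, -0.038, -0.002], [-0.038, 0.999, 0.0], [0.001, 0.0, -1.0]]
contact_force: [0.1, -0.1, -3.6]
opening: 0.0382
[ 0.57117353 -0.01879409  0.06635503] [ 0.08149311 -0.05469168 -3.63607861] [0.03625613 0.11924004 0.00201203]
```

View pics/side8c.png

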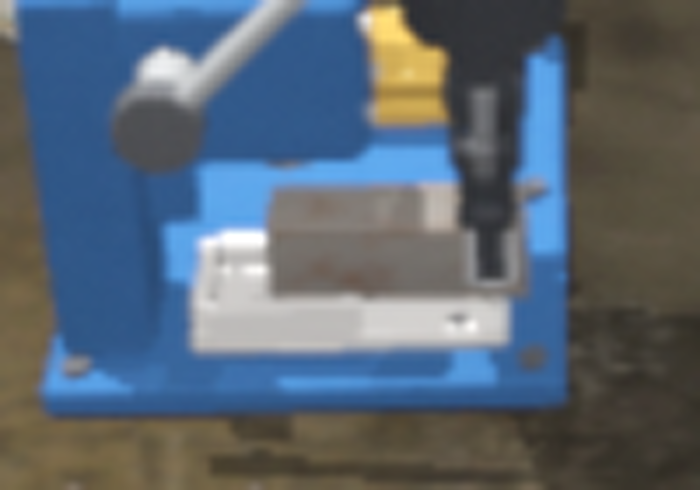

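```bash
python3 -m pendant '0 0 -0.03 0 30; 0 0 0 0 30' && python3 -m pendant '0 0 0 0 60; 0 0 0 0 60; 0 0 0 0 60; 0 0 0 0 60; 0 0 0 0 60' 40
python3 - <<'E'
from h import *
s=bot.state();print(s['position'],s['contact_force'],s['ft_torque'])
cv2.imwrite(f'pics/side9.png',bot.read_camera('side'))
cv2.imwrite(f'pics/wrist9.png',bot.read_camera('wrist'))
a=cv2.imread('pics/side9.png')[190:260,200:300];cv2.imwrite('pics/side9c.png',cv2.resize(a,None,fx=7,fy=7,interpolation=cv2.INTER_CUBIC))
E
```

```text
time: 9.95
position: [0.572, -0.0189, 0.0658]
eef_rot: [[-0.999, -0.039, 0.0], [-0.039, 0.999, -0.0], [-0.0, -0.0, -1.0]]
contact_force: [0.8, 0.8, -3.0]
opening: 0.0389
time: 10.45
position: [0.5721, -0.0189, 0.066]
eef_rot: [[-0.999, -0.038, 0.0], [-0.038, 0.999, -0.0], [-0.0, -0.0, -1.0]]
contact_force: [-0.4, -0.4, 0.7]
opening: 0.06
[ 0.57205642 -0.0188935   0.06597314] [-0.44504427 -0.42880459  0.68074369] [-0.00551317 -0.03058417 -0.01746915]
```

View pics/side9c.png

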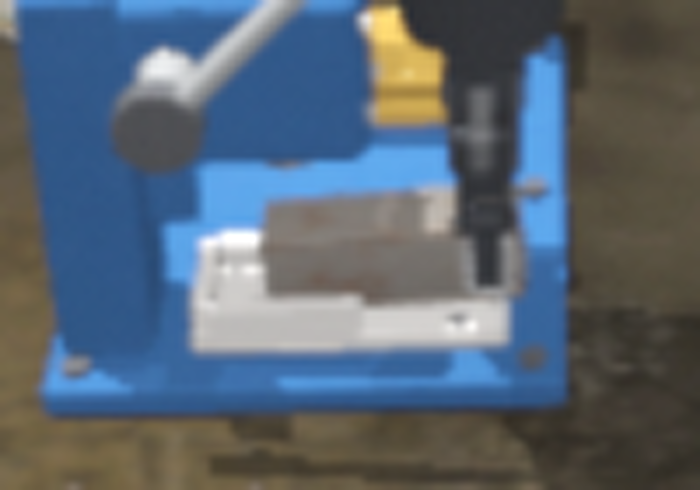

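View pics/wrist9.png

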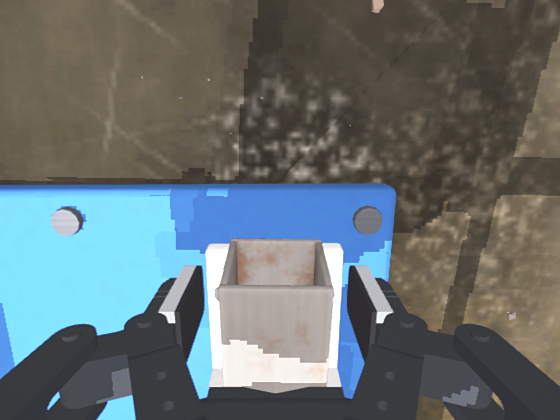

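The tube's back end has dropped between the fences and its front rests on the lip. It is well centred: plate at columns 206–343, tube at 219–332. I'll back off and then push the end walls with the fingers 30 mm apart, because closed fingers would enter the bore.

```bash
python3 -m pendant '-0.3 0 0 0 60; -0.3 0 0.04 0 60; -0.2 0 0.04 0 60; 0 0 0 0 30; 0 0 0 0 30; 0 0 0 0 30; 0 0 0 0 30' 30 && python3 -m pendant '0.1 0 0 0 30; 0.1 0 0 0 30; 0.06 0 0 0 30;0 0 0 0 30'
python3 - <<'E'
from h import *
s=bot.state();print(s['position'],s['contact_force'],s['ft_torque'])
cv2.imwrite(f'pics/wrist10.png',bot.read_camera('wrist'))
cv2.imwrite(f'pics/side10.png',bot.read_camera('side'))
a=cv2.imread('pics/side10.png')[190:260,200:300];cv2.imwrite('pics/side10c.png',cv2.resize(a,None,fx=7,fy=7,interpolation=cv2.INTER_CUBIC))
E
```

```text
time: 11.25
position: [0.5324, -0.0189, 0.0699]
eef_rot: [[-0.999, -0.039, 0.0], [-0.039, 0.999, -0.0], [-0.0, -0.0, -1.0]]
contact_force: [-0.4, 0.7, -0.5]
opening: 0.0301
time: 11.65
position: [0.5455, -0.0189, 0.0698]
eef_rot: [[-0.999, -0.039, 0.0], [-0.039, 0.999, -0.0], [-0.0, -0.0, -1.0]]
contact_force: [0.0, 0.7, -0.2]
opening: 0.0303
[ 0.5455235  -0.01887495  0.06981885] [ 0.01224903  0.65840944 -0.2292639 ] [0.03541466 0.05686358 0.0159307 ]
```

View pics/wrist10.png

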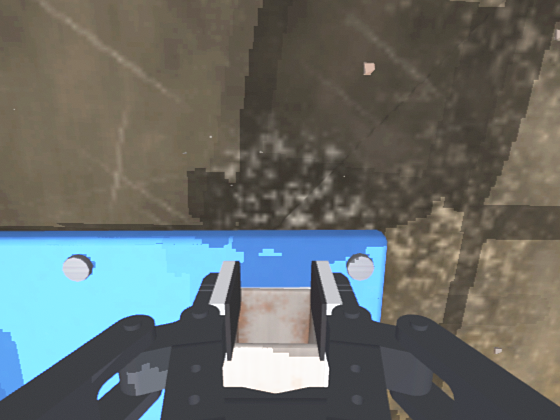

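View pics/side10c.png

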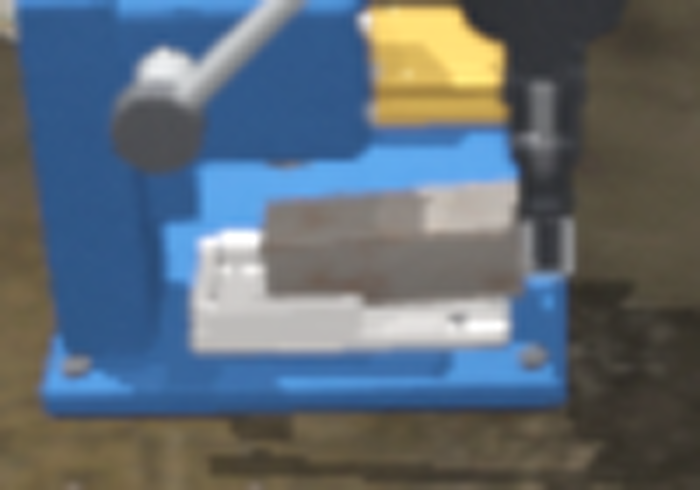

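```bash
python3 -m pendant '0.05 0 0 0 30; 0.06 0 0 0 30; 0.06 0 0 0 30; 0.06 0 0 0 30; 0.06 0 0 0 30; 0.05 0 0 0 30; 0 0 0 0 30; 0 0 0 0 30'
python3 - <<'E'
from h import *
s=bot.state();print(s['position'],s['contact_force'],s['ft_torque'])
cv2.imwrite(f'pics/wrist11.png',bot.read_camera('wrist'))
cv2.imwrite(f'pics/side11.png',bot.read_camera('side'))
a=cv2.imread('pics/side11.png')[190:260,200:300];cv2.imwrite('pics/side11c.png',cv2.resize(a,None,fx=7,fy=7,interpolation=cv2.INTER_CUBIC))
E
```

```text
time: 12.55
position: [0.5623, -0.0189, 0.07]
eef_rot: [[-0.999, -0.039, 0.001], [-0.039, 0.999, -0.0], [-0.001, -0.0, -1.0]]
contact_force: [-0.0, 0.3, 0.1]
opening: 0.0304
[ 0.56229957 -0.018864    0.0700235 ] [-0.03254337  0.32440359  0.13786845] [ 0.01236602 -0.04687029 -0.02409349]
```

View pics/wrist11.png

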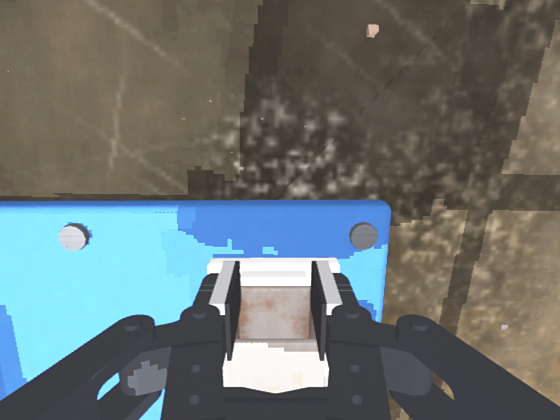

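View pics/side11c.png

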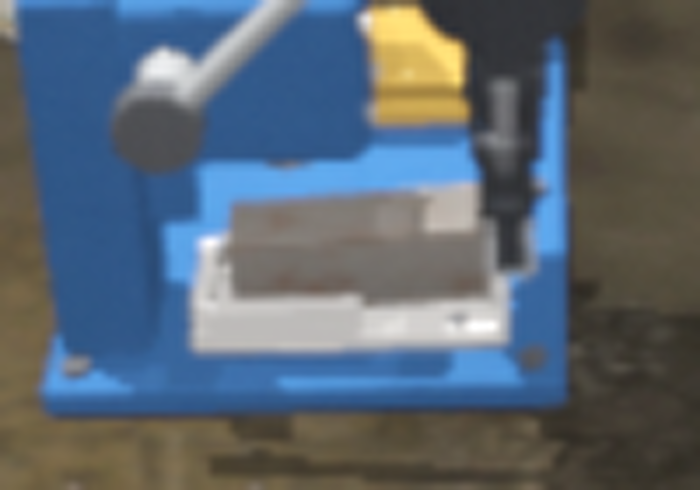

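```bash
python3 -m pendant '0.04 0 0 0 30; 0.03 0 0 0 30; 0 0 0 0 30; 0 0 0 0 30'
python3 - <<'E'
from h import *
s=bot.state();print(s['position'],s['contact_force'],s['ft_torque'])
cv2.imwrite(f'pics/wrist12.png',bot.read_camera('wrist'))
cv2.imwrite(f'pics/side12.png',bot.read_camera('side'))
a=cv2.imread('pics/side12.png')[190:260,200:300];cv2.imwrite('pics/side12c.png',cv2.resize(a,None,fx=7,fy=7,interpolation=cv2.INTER_CUBIC))
a=cv2.imread('pics/wrist12.png')[190:400,190:360];cv2.imwrite('pics/wrist12c.png',cv2.resize(a,None,fx=2.8,fy=2.8,interpolation=cv2.INTER_CUBIC))
E
```

```text
time: 13.05
position: [0.5655, -0.0189, 0.0698]
eef_rot: [[-0.999, -0.038, 0.0], [-0.038, 0.999, -0.0], [-0.0, -0.0, -1.0]]
contact_force: [-0.2, -0.6, -0.7]
opening: 0.03
[ 0.56553796 -0.01887139  0.06979119] [-0.20734364 -0.59659211 -0.66865266] [0.01733284 0.03156988 0.04107367]
```

View pics/wrist12c.png

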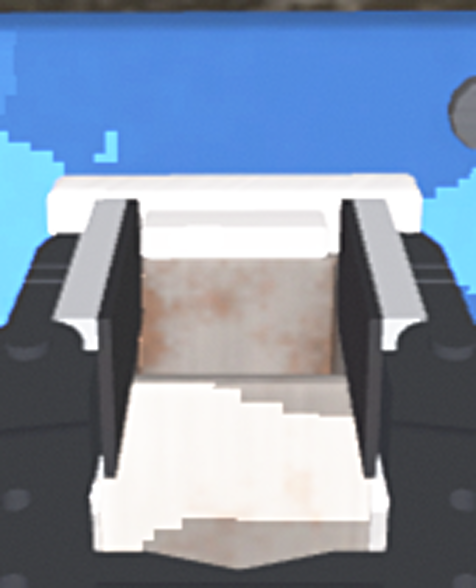

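View pics/side12c.png

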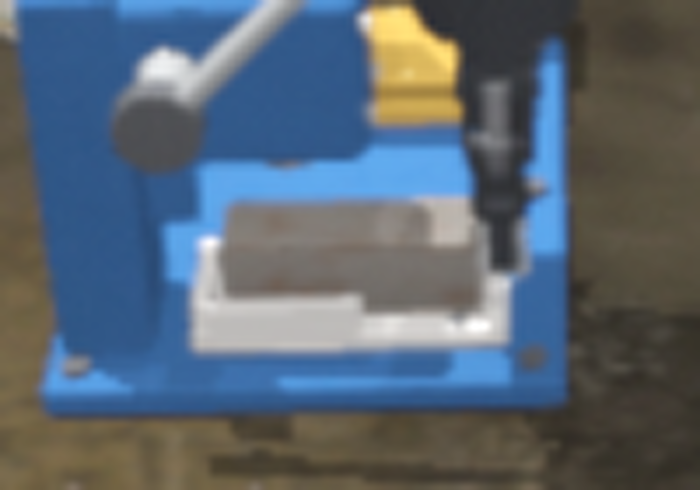

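In the side crop the tube now lies level, with its top edge near row 200 at both ends. I'll back away and check.

```bash
python3 -m pendant '-0.2 0 0 0 30; -0.5 0 0.1 0 30; -0.8 0 0.6 0 30; -0.8 0 0.9 0 30; -0.4 0 0.9 0 60; 0 0 0.5 0 85; 0 0 0 0 85; 0 0 0 0 85'
python3 - <<'E'
from h import *
s=bot.state();print(s['position'],s['contact_force'])
np.save('w13.npy',s,allow_pickle=True)
im=bot.read_camera('wrist');cv2.imwrite('pics/wrist13.png',im)
im=bot.read_camera('side');cv2.imwrite('pics/side13.png',im)
cv2.imwrite('pics/side13c.png',cv2.resize(im[190:260,200:300],None,fx=7,fy=7,interpolation=cv2.INTER_CUBIC))
E
```

```text
time: 13.95
position: [0.4373, -0.0189, 0.2127]
eef_rot: [[-0.999, -0.038, 0.002], [-0.038, 0.999, -0.0], [-0.002, -0.0, -1.0]]
contact_force: [1.1, 0.3, -0.4]
opening: 0.0844
[ 0.4372764  -0.01891517  0.21268432] [ 1.0647174   0.33793248 -0.44993869]
```

View pics/wrist13.png

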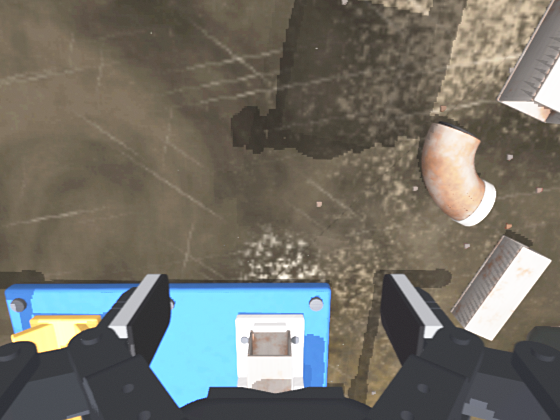

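View pics/side13c.png

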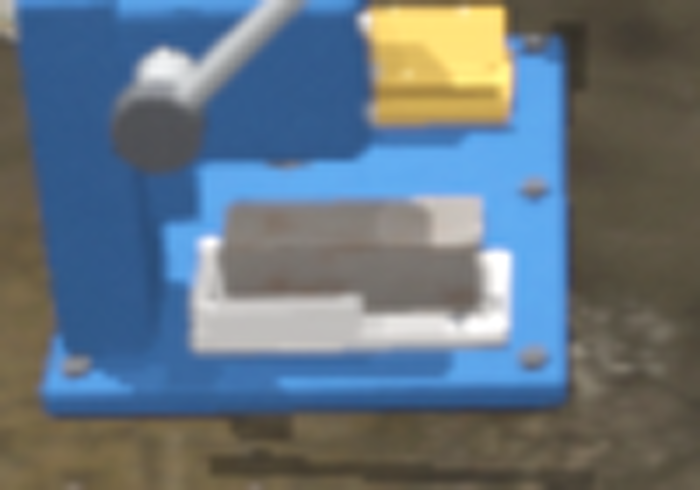

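```bash
python3 -m pendant '0 0 0.7 0 85; 0.1 0.3 0.7 0 85; 0.3 0.3 0.7 0 85; 0.3 0.4 0.5 0 85; 0.3 0.4 0.4 0 85; 0.26 0.2 0 0 85; 0 0 0 0 85; 0 0 0 0 85'
python3 - <<'E'
from h import *
s=bot.state();print(s['position'],s['contact_force'])
np.save('w14.npy',s,allow_pickle=True)
im=bot.read_camera('wrist');cv2.imwrite('pics/wrist14.png',im)
cv2.imwrite('pics/wrist14c.png',cv2.resize(im[190:350,150:300],None,fx=3.7,fy=3.7,interpolation=cv2.INTER_CUBIC))
E
```

```text
time: 14.85
position: [0.4995, 0.0611, 0.3599]
eef_rot: [[-0.999, -0.039, -0.004], [-0.039, 0.999, -0.0], [0.004, -0.0, -1.0]]
contact_force: [-0.5, -0.0, -0.1]
opening: 0.0849
[0.49953721 0.0610769  0.35987983] [-0.53673988 -0.04808652 -0.11432056]
```

View pics/wrist14.png

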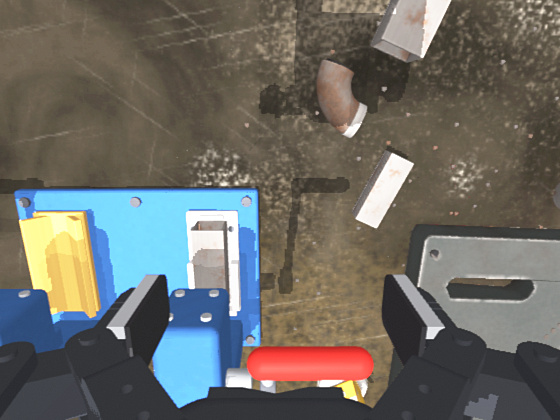

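View pics/wrist14c.png

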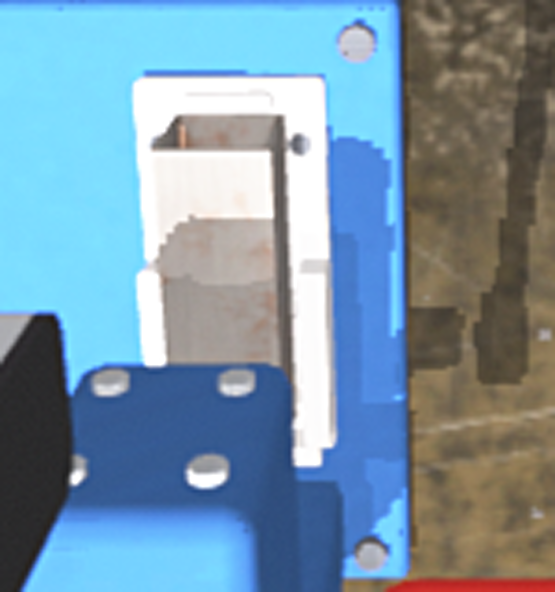

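```bash
python3 - <<'E'
from h import *
s=np.load('w14.npy',allow_pickle=True).item()
C=lambda p:((p[0]+.5)/3.7-.5+150,(p[1]+.5)/3.7-.5+190)
o=lambda p,z:onz('wrist',C(p),z,s).round(4)
print('plate front',o((135,77),.026),o((326,77),.026),'fence fronts',o((145,268),.04),o((315,262),.04))
print('tube front bottom',o((190,116),.026),o((280,116),.026),'top',o((152,151),.066),o((273,150),.066))
print('tube front top z check', [ (z,o((212,150),z)[0]) for z in(.06,.066,.074)])
t=cv2.imread('pics/top0.png');w=cv2.imread('pics/wrist14.png')
def red(im,box):
    m=((im[:,:,2]>120)&(im[:,:,1]<80)&(im[:,:,0]<80)).astype(np.uint8);x0,y0,x1,y1=box
    z=np.zeros_like(m);z[y0:y1,x0:x1]=m[y0:y1,x0:x1]
    k=max(cv2.findContours(z,0,2)[0],key=cv2.contourArea);r=cv2.minAreaRect(k);return r,cv2.boundingRect(k)
a=red(t,(255,170,305,215));b=red(w,(220,320,400,400));print(a,b)
print('handle',tri(ray('top',a[0][0]),ray('wrist',b[0][0],s)))
for x in (b[1][0],b[1][0]+b[1][2]): print(onz('wrist',(x,b[0][0][1]),.285,s))
for x in (a[1][0],a[1][0]+a[1][2]): print(onz('top',(x,a[0][0][1]),.285))
E
```

```text
plate front [ 0.565  -0.0516  0.026 ] [0.5624 0.0153 0.026 ] fence fronts [ 0.6313 -0.0468  0.04  ] [0.6267 0.0134 0.04  ]
tube front bottom [ 0.5786 -0.0326  0.026 ] [ 0.5774 -0.0008  0.026 ] top [ 0.5777 -0.0372  0.066 ] [0.5758 0.0021 0.066 ]
tube front top z check [(0.06, np.float64(0.5788)), (0.066, np.float64(0.5766)), (0.074, np.float64(0.5737))]
(((272.6499938964844, 192.55001831054688), (10.435516357421875, 2.5298221111297607), 18.434946060180664), (268, 190, 11, 4)) (((309.4194641113281, 357.6253356933594), (24.781734466552734, 125.09860229492188), 89.05304718017578), (247, 346, 126, 26))
handle (array([0.57854894, 0.09831207, 0.28471852]), [np.float64(0.01214524625007994), np.float64(0.012145246250079905)])
[0.58227994 0.04671507 0.285     ]
[0.57913475 0.12675521 0.285     ]
[0.57597755 0.12272098 0.285     ]
[0.5764605  0.09316543 0.285     ]
```

The tube is seated. Its front end is at x ≈ 0.577 at both floor and top height, so the end face is upright and about 0.5 mm from home, with the fences on both sides. The handle centre is at about (0.583, 0.086, 0.285). Next I'll close the fingers and go above the left handle.

```bash
python3 -m pendant '0 0 0 0 0; 0.2 0.1 0 0 0; 0.4 0.2 0 0 0; 0.4 0.2 0 0 0; 0.4 0.1 0 0 0; 0.27 0 -0.1 0 0; 0 0 -0.2 0 0; 0 0 0 0 0' 40
python3 - <<'E'
from h import *
s=bot.state();print(s['position'],s['contact_force'],s['opening'])
im=bot.read_camera('wrist');cv2.imwrite('pics/wrist15.png',im)
im=bot.read_camera('side');cv2.imwrite('pics/side15.png',cv2.resize(im[60:260,180:340],None,fx=3,fy=3,interpolation=cv2.INTER_CUBIC))
E
```

```text
time: 15.7
position: [0.583, 0.091, 0.3447]
eef_rot: [[-0.999, -0.038, -0.004], [-0.038, 0.999, -0.0], [0.004, -0.0, -1.0]]
contact_force: [-0.4, 0.3, 0.4]
opening: -0.0001
[0.58301666 0.09100591 0.34465461] [-0.39499755  0.33291476  0.37152043] -0.00011647886475230902
```

View pics/wrist15.png

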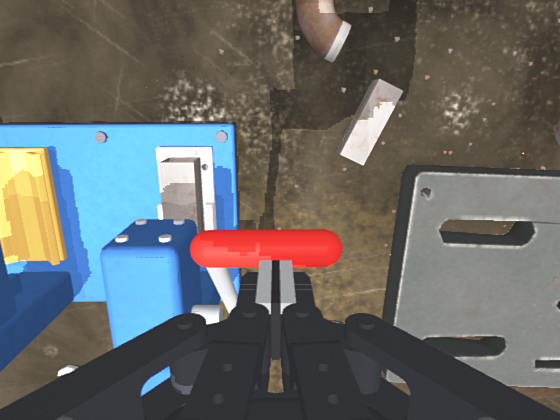

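View pics/side15.png

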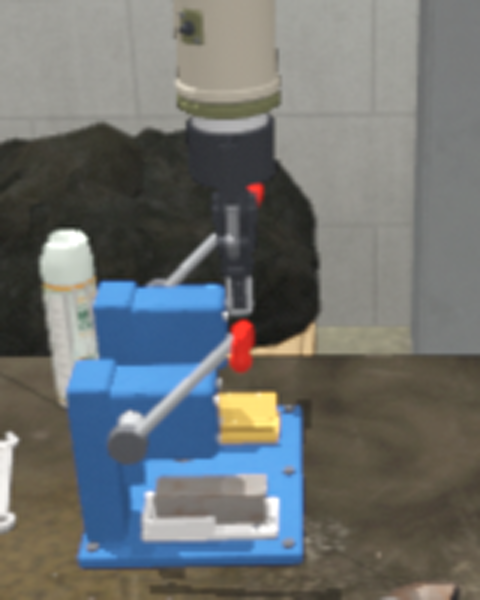

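```bash
python3 - <<'E'
from h import *
s=bot.state()
print(proj('wrist',(.583,.091,.285),s),proj('wrist',(.583,.091,.295),s),[proj('wrist',(.583+d,.091,.3227),s) for d in(-.011,.011)])
for z in(.275,.285,.295): print(z,onz('wrist',(266,248),z,s))
E
```

```text
[274.59856768 244.60395407] [274.57502358 251.94930671] [array([275.4669352 , 253.69153004]), array([273.56097138, 299.15504878])]
0.275 [0.58928098 0.08634146 0.275     ]
0.285 [0.58513914 0.08644882 0.285     ]
0.295 [0.58099729 0.08655619 0.295     ]
```

```bash
python3 -m pendant '0.02 -0.02 -0.25 0 0; 0 0 -0.2 0 0; 0 0 -0.1 0 0; -0.13 0 -0.18 0 0; -0.14 0 -0.18 0 0; 0 0 0 0 0'
python3 - <<'E'
from h import *
s=bot.state();print(s['position'],s['contact_force'])
im=bot.read_camera('side');cv2.imwrite('pics/side16.png',cv2.resize(im[60:260,180:340],None,fx=3,fy=3,interpolation=cv2.INTER_CUBIC))
E
```

```text
time: 16.4
position: [0.5699, 0.0896, 0.3023]
eef_rot: [[-0.999, -0.038, -0.001], [-0.038, 0.999, -0.001], [0.001, -0.001, -1.0]]
contact_force: [-5.5, -3.4, 12.1]
opening: 0.0002
[0.5698586  0.08957016 0.30234014] [-5.5124678  -3.41846842 12.10579046]
```

View pics/side16.png

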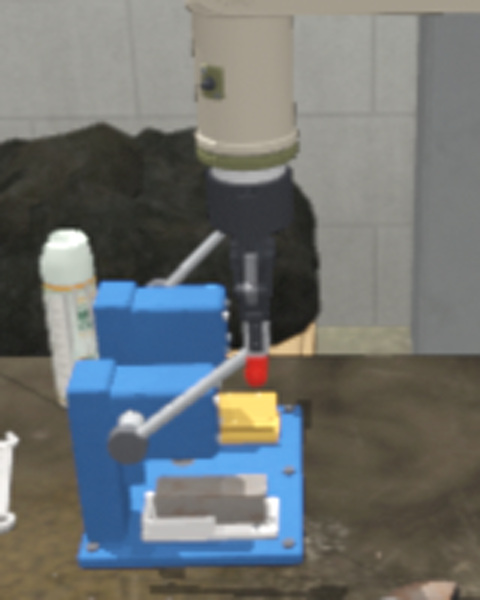

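The left lever is going down under the fingertips with about 12 N of reaction. Continuing along the arc.

```bash
python3 -m pendant '-0.13 0 -0.19 0 0; -0.12 0 -0.2 0 0; -0.1 0 -0.2 0 0; -0.09 0 -0.2 0 0; -0.07 0 -0.2 0 0; -0.06 0 -0.2 0 0; -0.05 0 -0.2 0 0; 0 0 0 0 0' && python3 -m pendant '-0.04 0 -0.2 0 0; -0.03 0 -0.2 0 0; -0.02 0 -0.2 0 0; 0 0 -0.15 0 0; 0 0 0 0 0'
python3 - <<'E'
from h import *
s=bot.state();print(s['position'],s['contact_force'])
im=bot.read_camera('side');cv2.imwrite('pics/side17.png',cv2.resize(im[60:260,180:340],None,fx=3,fy=3,interpolation=cv2.INTER_CUBIC))
E
```

```text
time: 17.25
position: [0.5391, 0.0898, 0.2316]
eef_rot: [[-0.999, -0.038, -0.001], [-0.038, 0.999, -0.001], [0.001, -0.001, -1.0]]
contact_force: [-5.0, -1.7, 9.1]
opening: -0.0
time: 17.75
position: [0.5349, 0.0899, 0.1943]
eef_rot: [[-0.999, -0.038, -0.001], [-0.038, 0.999, -0.001], [0.001, -0.0, -1.0]]
contact_force: [-6.5, -1.6, 10.0]
opening: 0.0004
[0.53487028 0.08985202 0.1942931 ] [-6.45418744 -1.59189594 10.00200452]
```

View pics/side17.png

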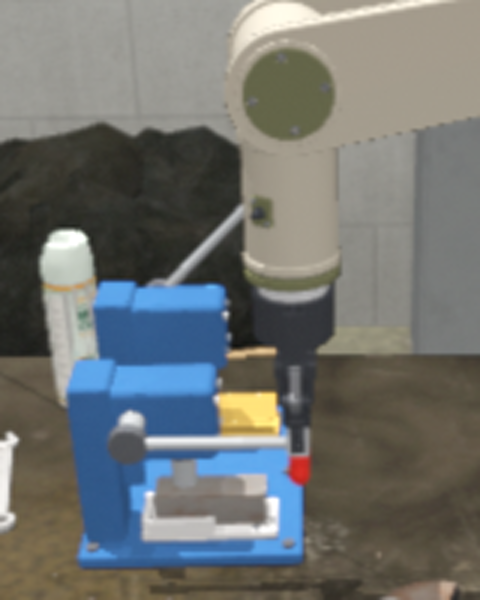

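Handle nearly down; it needs about 17 mm more. I'll finish in small steps while watching the force.

```bash
python3 -m pendant '0 0 -0.1 0 0; 0 0 -0.1 0 0; 0 0 -0.06 0 0; 0 0 0 0 0' && python3 -m pendant '0 0 -0.04 0 0; 0 0 0 0 0' && python3 -m pendant '0 0 -0.04 0 0; 0 0 0 0 0'
```

```text
time: 18.2
position: [0.5354, 0.0899, 0.1822]
eef_rot: [[-0.999, -0.038, 0.0], [-0.038, 0.999, -0.0], [-0.0, -0.0, -1.0]]
contact_force: [-5.1, -2.1, 9.2]
opening: 0.0001
time: 18.4
position: [0.5355, 0.09, 0.1805]
eef_rot: [[-0.999, -0.038, 0.0], [-0.038, 0.999, -0.0], [-0.0, -0.0, -1.0]]
contact_force: [-5.1, -1.2, 9.3]
opening: 0.0001
time: 18.6
position: [0.5356, 0.09, 0.1785]
eef_rot: [[-0.999, -0.038, 0.001], [-0.038, 0.999, -0.0], [-0.001, -0.0, -1.0]]
contact_force: [-4.1, -1.0, 8.6]
opening: 0.0001
```

```bash
for i in 1; do :; done; python3 -m pendant '0 0 -0.04 0 0; 0 0 0 0 0' && python3 -m pendant '0 0 -0.04 0 0; 0 0 0 0 0'
```

```text
time: 18.8
position: [0.5357, 0.09, 0.1772]
eef_rot: [[-0.999, -0.038, 0.001], [-0.038, 0.999, -0.0], [-0.001, -0.0, -1.0]]
contact_force: [-5.8, -1.0, 11.3]
opening: -0.0002
time: 19.0
position: [0.5358, 0.09, 0.1767]
eef_rot: [[-0.999, -0.039, 0.001], [-0.039, 0.999, -0.0], [-0.001, -0.0, -1.0]]
contact_force: [-12.0, -1.8, 23.5]
opening: -0.0001
```

```bash
python3 -m pendant '0 0 -0.03 0 0; 0 0 0 0 0'
python3 - <<'E'
from h import *
s=bot.state();print(s['position'],s['contact_force'])
im=bot.read_camera('side');cv2.imwrite('pics/side18.png',cv2.resize(im[60:260,180:340],None,fx=3,fy=3,interpolation=cv2.INTER_CUBIC))
E
```

```text
time: 19.2
position: [0.5359, 0.09, 0.1764]
eef_rot: [[-0.999, -0.039, 0.002], [-0.039, 0.999, -0.0], [-0.002, -0.0, -1.0]]
contact_force: [-17.3, -3.7, 31.7]
opening: -0.0001
[0.53585953 0.0899938  0.17638043] [-17.26083044  -3.7122311   31.69354945]
```

View pics/side18.png

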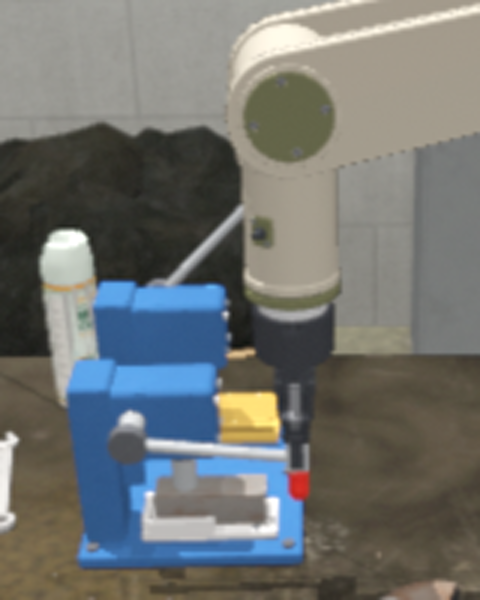

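The force climbed from 9 to 32 N with almost no further travel, at a handle height of about 145 mm, so the lever is on its stop. Now I'll let it back up along the arc under control.

```bash
python3 -m pendant '0 0 0.15 0 0; 0 0 0.2 0 0; 0 0 0.2 0 0; 0.02 0 0.2 0 0; 0.03 0 0.2 0 0; 0.04 0 0.2 0 0; 0.05 0 0.2 0 0; 0.06 0 0.2 0 0' && python3 -m pendant '0.07 0 0.2 0 0; 0.09 0 0.2 0 0; 0.1 0 0.2 0 0; 0.12 0 0.2 0 0; 0.13 0 0.19 0 0; 0.13 0 0.17 0 0; 0.14 0 0.18 0 0; 0.08 0 0.15 0 0' && python3 -m pendant '0 0 0.2 0 0; 0 0 0.4 0 0; 0 0 0.5 0 0; -0.4 0 0.5 0 0; -0.8 0 0.3 0 0; -0.8 0 0 0 0; -0.6 0 0 0 0; 0 0 0 0 0'
python3 - <<'E'
from h import *
s=bot.state();print(s['position'],s['contact_force'])
im=bot.read_camera('side');cv2.imwrite('pics/side19.png',cv2.resize(im[60:260,180:340],None,fx=3,fy=3,interpolation=cv2.INTER_CUBIC))
im=bot.read_camera('top');cv2.imwrite('pics/top19.png',im)
E
```

```text
time: 20.05
position: [0.5471, 0.0903, 0.2518]
eef_rot: [[-0.999, -0.038, 0.005], [-0.038, 0.999, 0.001], [-0.005, 0.0, -1.0]]
contact_force: [3.6, 1.0, 5.8]
opening: 0.0
time: 20.85
position: [0.5888, 0.09, 0.3242]
eef_rot: [[-0.999, -0.038, -0.001], [-0.038, 0.999, -0.0], [0.001, -0.0, -1.0]]
contact_force: [-0.4, 0.4, -0.4]
opening: 0.0005
time: 21.65
position: [0.4558, 0.0903, 0.4202]
eef_rot: [[-0.999, -0.039, 0.001], [-0.039, 0.999, 0.0], [-0.001, 0.0, -1.0]]
contact_force: [0.0, -1.1, 0.8]
opening: -0.0001
[0.4557834  0.09029383 0.42023202] [ 0.01168485 -1.05195882  0.84079513]
```

View pics/side19.png

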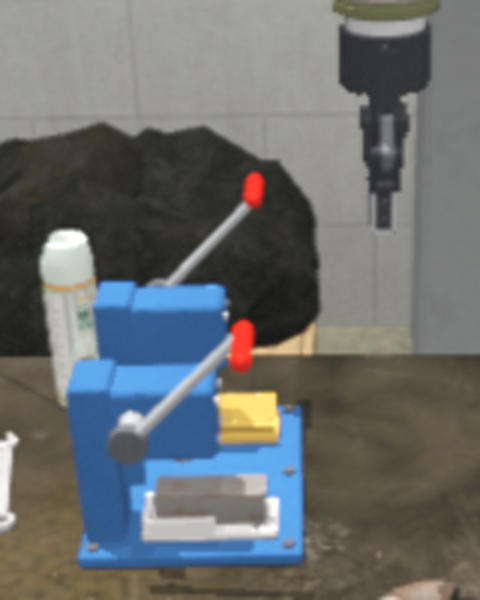

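View pics/top19.png

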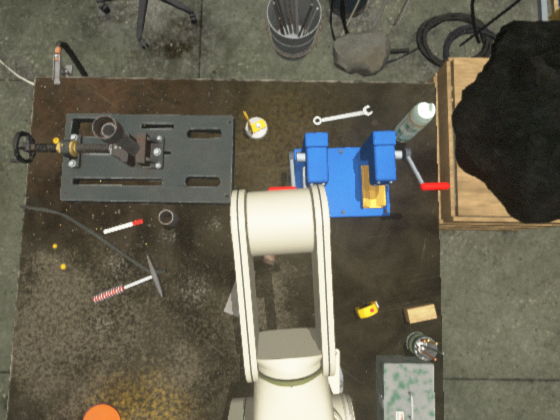

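```bash
python3 - <<'E'
from h import *
s=bot.state()
im=bot.read_camera('wrist');cv2.imwrite('pics/wrist20.png',im)
print(proj('wrist',(.5771,-.0367,.066),s),proj('wrist',(.5755,.0033,.066),s))
cv2.imwrite('pics/wrist20c.png',cv2.resize(im[180:340,130:290],None,fx=3.7,fy=3.7,interpolation=cv2.INTER_CUBIC))
E
```

```text
[180.35232416 241.66209357] [209.16271288 241.63156885]
```

View pics/wrist20c.png

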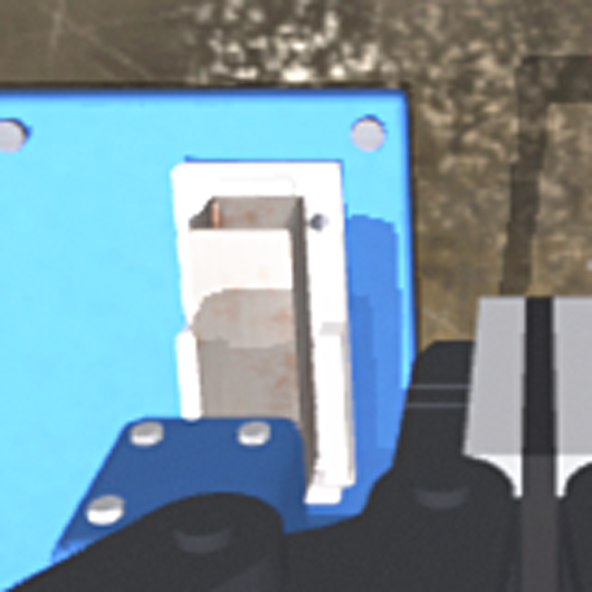

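The tube's top front edge is at crop row 229, or image row 242, which matches the predicted 241.6. It is still seated. Handing in.

```bash
python3 -c "
from workcell import bot
print(bot.state()['time']); print(bot.finish_job())"
```

```text
21.8
the job is handed in; nothing more can be done
None
```

The square tube is in the left nest and the left press has been worked once. I handed the job in at about 22 s; no verdict is reported.

- **Tube:** I picked the middle-sized tube (about 120 x 40 mm) and gripped it near its robot-side end. This interface cannot lean the tool, so I set the tube down partly in the nest with its front on the lip. I let go and pushed it home with the fingers on its end walls.
- **Lever:** I pushed the left handle down along its arc until the force rose from about 9 N to 36 N, at a handle height of about 145 mm. Then I let it rise under the fingers and backed clear.

**Last checks:**
- The tube is level between the fences, with its front end about 0.5 mm from the home position, and it did not move during the press stroke.
- Both levers are up, and the robot is touching nothing.
- I did not touch the right lever, the round pipe or the elbow. In the last top view the pipe is where it was; the arm hid most of the elbow, but the side view at the same moment still shows part of it.

**Disagreements:**
- The side camera put the press and nest 6–10 mm off in y compared with the top camera, so I used the wrist camera for the placing.
- My estimates of the nest's turn ranged from about 0.5° to 2.6°, leaving aside one crude short-baseline fence reading near 6°. I used 2.2°.

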